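# Set the side stop and hold the lino block in the register corner

### The arm

A 6-joint arm with a two-finger parallel gripper is mounted at the origin on the work surface. World frame = base frame: x ahead of the robot, y to its left, z up, the work surface at z = 0. Lengths are in m, angles in rad, forces in N, time in s.
With the tool pointing down it reaches from about 0.375 to 0.9 m from the base axis. Payload 3.1 kg.
Tool frame: the origin (TCP) lies midway between the tips of the shut fingers; the grasp point (between the pads) lies 19 mm behind it; z points along the fingers, y is the line along which they close (so a half turn about z gives the same grasp; the last joint's range is limited). The gripper opens to 85 mm and grips with 20 to 120 N. Pads are 22 mm wide; open, the fingers measure 114 mm over their backs; the gripper's body (76 mm by 85 mm) begins 54 mm behind the grasp point. The pads swing forward as they close: fully open they stand 13 mm farther back than shut.
Start: joints at [-1.518, 0.527, 1.433, -0, 1.181, -0.178], TCP at [0.143, -0.608, 0.211] pointing down, gripper open.
Joint ranges: [-3.08, 3.08], [-0.75, 2.2], [0.22, 2.44], [-1.43, 4.57], [0, 2.65], [-2.85, 2.85]. Speed limits (rad/s): [2.79, 2.79, 3.14, 3.14, 3.14, 3.14].

### API

Orientations are given as a unit quaternion [x, y, z, w].
In Python, from station import manip gives the robot as it stands.
- The arm moves only by the tool drive_tool, never from a script. Its argument "motion" is a list that holds one entry, the list of rows, each a list of 5 numbers: the finger opening in mm, from 0 to 85.4, then the shift along the tool's x, y, z in units of 30 mm (1.0 is 30 mm), then the turn about the tool's z in units of 8 degrees (1.0 is 8 degrees). In form: [[[fingers, x, y, z, yaw], ...]]. A call has 1 to 10 rows; each row is the pose to reach, as a shift and turn from the pose commanded when the call began, along the tool's axes at that moment; what a row does not reach only later rows make up. A row lasts 1/10 s, in which the tool goes at most 50 mm and 8.59 degrees, less where a joint would pass 70% of its speed; a pose out of reach is approached as far as the arm can. A call with a gripper value outside its range is refused whole. The fingers move at their own pace and stop on an object; "squeeze" is the grip in N (left out, the last holds). Time passes only in rows, so rows that repeat a pose let the fingers close. It gives the time, the measured TCP pose, the force, the opening and the grip force at its end, in the units of the state.
- manip.sense(): the state, without advancing time (a new reading comes with each control period).
- manip.snapshot(name): name is "scene" or "side" or "wrist"; returns the picture (420x560x3 uint8, red, green, blue); there is no depth.
- manip.camera_model(name): a dict with "fov_y" (degrees; the focal length in pixels is half the picture's height over the tangent of half this angle, whatever the lens; pixels are square), "cx", "cy" (the principal point, pixels), "k1" (the pictures are not rectified: a ray, as slopes to the right and down, at radius r is drawn at 1 + k1 r^2 times it, then the intrinsics apply), "origin" and "orientation" of the camera in the world. Camera axes: x right, y up, looking along -z (the intrinsics and any distortion apply to the point x, -y, -z); pixel columns grow to the right and rows downward; lengths in m; the calibration is good to about 2 mm. A picture is of the moment at which its call begins: read the wrist's pose just before it. camera_model takes no time and is no camera call; for the wrist camera it gives the pose at the moment of the call.
- manip.sign_off(): hands the job in; it is judged then, once.
The state is a dict: "t": time; "q": joint angles; "qd": joint speeds; "tau": joint torques, N m; "tcp_pos": TCP position; "tool_rot": TCP orientation; "force": force on the tool from outside, world axes, zero at the start; "ft_torque": the same for the moment, N m; "finger_gap": opening from 0.0 (shut) to 1.0 (fully open); "gripper_force": force on a finger pad.
Only numpy, scipy, OpenCV 4.12 (cv2) and the standard library are available. Lean on these libraries where they do the work, as an engineer would, in place of code of your own. Each camera call takes 0.05 s, during which the arm holds its last target. There are 200 camera calls.

### The job

On the register board, slide the blue side stop along the back fence until its working face is in line with the red pointer, and lock it there by turning its black wing knob clockwise until tight. Then lay the big carved block flat on the board and push its red-dot corner fully home into the corner, so that it touches the back fence and the side stop at once, and finish while still holding it pressed there with the gripper. Do not push the stop off its mark, and leave the other things on the bench alone.

Things in the scene. Friction and masses are not known exactly. Their poses are not given: they have to be found in the camera images.
- board: The register board, fixed to the table: a birch plywood slab 300 x 380 x 18 mm. Origin under its centre at table level; x axis runs away from the robot towards the back fence, y along the fence (to the left), z up. Its top, on which the block is to lie, is 18 mm above the origin.
- back_fence: The fixed aluminium back fence along the far side of the board, 30 mm wide (x) x 370 mm long (y) x 30 mm high, standing on the board. Origin at the middle of the lower edge of its front face (the face towards the robot, looking to -x); axes as the board's. The block's end (+x) must touch this face. Behind it lies a ledge with a scale.
- side_stop: Blue side stop on the fence; slides only along board y (2 N friction when loose, locked it holds 50 N or more). Origin on its working face (looks to -y), at board level in the fence's front plane; axes as the board's. Its arm reaches 38 mm from the fence towards the robot, 16 mm thick (to +y), 30 mm high; the saddle over the fence is 40 mm wide (y 0 to 40), top 40.5 mm above the board.
- stop_face (a point): Point on the side stop's working face (facing -y), in the plane of the fence's front face, 15 mm above the board: the corner where the block goes. Axes as the board's.
- mark (a point): The red pointer's tip, on the ledge behind the fence, at board-top level; the pointer is 20 mm wide and 16 mm high. It does not move. Axes as the board's: the stop is set when stop_face and mark have the same place along board y.
- clamp_knob (a joint): Turn of the wing knob in rad, 0 to 1.5, growing clockwise seen from above. It starts loose (0 to 0.3), begins to grip at about 0.9 and is tight from 1.2 on; it stays where it is left. Turning it takes up to 0.25 N m. At 0 the wing lies along board y.
- knob_grip (a point): Where to grip the black wing knob: on its vertical axis, 20 mm to +y of the working face, 15 mm behind the fence's front face and 60 mm above the board. The wing is 46 mm long, 12 mm thick and 20 mm high, from 48 to 68 mm above the board, nothing beside it; the saddle plate lies below at 40.5 mm. The point turns with the knob: its y axis lies along the wing.
- block: The big carved block: a wooden printing block with a black lino face cut with pale straight lines and a red dot on one corner, 100 (x) x 56 (y) x 24 (z) mm, about 0.12 kg, loose, lying on the table to the right of the board. Origin under its centre. To be laid on the board with its x and y axes along the board's.
- block_corner (a point): The block's red-dot corner: its vertical edge at +x, +y, 12 mm above the underside, axes as the block's.
- small_block: Bystander: a grey uncut block 75 x 60 x 24 mm on the table. Origin under its centre.
- ink_tin: Bystander: ink jar with black cap, 84 mm across, 85 mm high. Origin under its centre.
- tape_roll: Bystander: cream roll of masking tape, 96 mm across, 24 mm high, lying on the near left part of the board. Origin under its centre.
- gouge: Bystander: lino gouge with wooden handle, 117 mm long, 22 mm thick, lying on the left part of the board. Origin under its middle.
- brayer: Bystander: ink roller with red handle on the aluminium ink slab at the left, 210 mm long, 40 mm high. Origin under its roller.
- baren: Bystander: round wooden rubbing pad with a grip, 110 mm across, 26 mm high, on the table. Origin under its centre.
- scraper: Bystander: ink scraper with wooden handle, 165 mm long, 14 mm high, at the left. Origin under its middle.
There are look-alikes about, which are no part of the job. What is shaped like the block but yellow is not meant.

How it is judged:
By the outcome, as a careful person would: the job done as asked, in the order asked, and still so for the second after the job is handed in, while the arm keeps its last pose, push and grip.
It also fails if it takes over 72 s, if anything falls off the work surface, if the arm or the gripper's body presses on something with over 40 N, if the wrist force passes 120 N, or if a joint passes its speed limit or range.

## Working session

There is one attempt and no reset: what is moved stays moved. The work goes in short steps, Python scripts to look and compute and a tool call to move; the robot and the scene stay as the last step left them, time stands still between calls to the robot, and variables do not carry over. Pictures are saved under pics/ and viewed, at most 10 in all, crops included, and the job is handed in when it is done.

Besides the shell and the picture viewer there is one more tool, called after ">>>" as a command line: name --argument value ..., lists and objects as JSON in quotes. drive_tool: Moves the arm, as the interface text tells. Its arguments: {"type":"object","properties":{"motion":{"type":"array","items":{"type":"array","items":{"type":"array","items":{"type":"number"}}}},"squeeze":{"type":"number"}},"required":["motion"]}

```bash
mkdir -p pics; cat > h.py <<'E'
import numpy as np, cv2
from station import manip
from scipy.spatial.transform import Rotation as R
def snap(n,f):
    m=manip.camera_model(n); im=np.asarray(manip.snapshot(n)); cv2.imwrite('pics/'+f+'.png',im[:,:,::-1]); return im,m
def ray(m,u,v,H=420):
    f=H/2/np.tan(np.radians(m['fov_y'])/2)
    K=np.array([[f,0,m['cx']],[0,f,m['cy']],[0,0,1.]])
    p=cv2.undistortPoints(np.array([[[u,v]]],float),K,np.array([m['k1'],0,0,0.]))[0,0]
    d=R.from_quat(m['orientation']).apply([p[0],-p[1],-1.]); return np.array(m['origin']),d
def onz(m,u,v,z):
    o,d=ray(m,u,v); return o+d*(z-o[2])/d[2]
def proj(m,P,H=420):
    f=H/2/np.tan(np.radians(m['fov_y'])/2)
    c=R.from_quat(m['orientation']).inv().apply(np.array(P)-m['origin']); x,y=c[0]/-c[2],-c[1]/-c[2]
    s=1+m['k1']*(x*x+y*y); return np.array([m['cx']+f*x*s,m['cy']+f*y*s])
def st():
    s=manip.sense(); print('t',round(s['t'],2),'tcp',np.round(s['tcp_pos'],4),'rpy',np.round(R.from_quat(s['tool_rot']).as_matrix(),3).tolist(),'F',np.round(s['force'],1),'gap',round(s['finger_gap'],3),'gf',round(s['gripper_force'],1)); return s
E
python3 - <<'E'
from h import *
for n in ['scene','side','wrist']:
    im,m=snap(n,n+'0'); print(n,{k:np.round(v,4) for k,v in m.items()})
st(); import pickle
E
python3 -c "
import cv2,numpy as np
a=[cv2.imread('pics/%s0.png'%n) for n in ['scene','side']]
"
```

```text
scene {'fov_y': np.float64(52.3366), 'cx': np.float64(284.0442), 'cy': np.float64(212.8142), 'k1': np.float64(-0.1285), 'origin': array([1.2874, 0.8442, 0.9115]), 'orientation': array([0.1731, 0.4158, 0.8248, 0.3418])}
side {'fov_y': np.float64(55.8675), 'cx': np.float64(274.2435), 'cy': np.float64(215.1373), 'k1': np.float64(-0.0145), 'origin': array([ 0.2919, -0.7059,  0.9729]), 'orientation': array([ 0.3483, -0.0438, -0.1301,  0.9273])}
wrist {'fov_y': np.float64(70.2446), 'cx': np.float64(284.9047), 'cy': np.float64(211.3385), 'k1': np.float64(-0.0592), 'origin': array([ 0.211 , -0.5916,  0.3735]), 'orientation': array([-0.1065,  0.0853, -0.6148,  0.7768])}
t 0.15 tcp [ 0.1429 -0.6078  0.2099] rpy [[0.973, 0.229, -0.0], [0.229, -0.973, 0.002], [0.0, -0.002, -1.0]] F [-0.   0.3 -0.9] gap 1.004 gf 0.0
```

View pics/scene0.png

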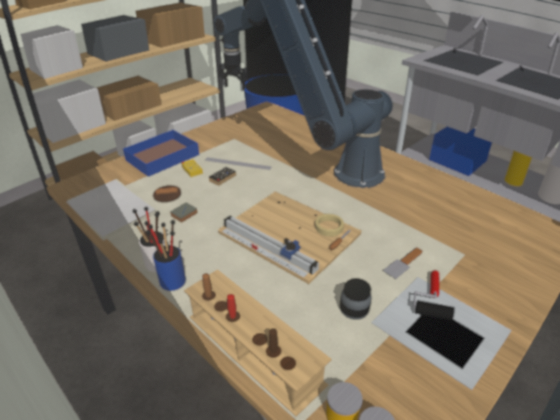

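View pics/side0.png

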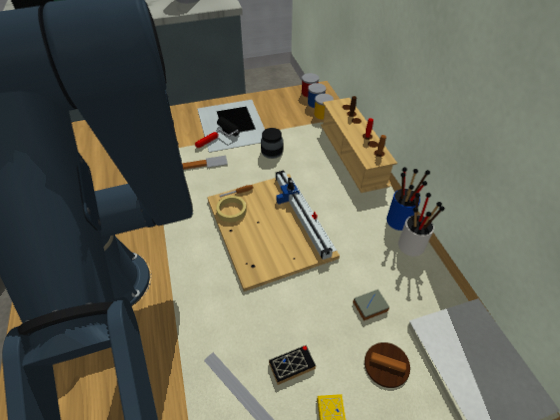

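The scene view shows the board with the stop near (290,247) and the red pointer at (254,247). The side view shows the stop at (285,195), the pointer at (315,216) and the block at (292,362) with its red dot at (307,350).

```bash
python3 - <<'E'
from h import *
m=manip.camera_model('side')
for n,u,v,z in [('bNL',208,195,.018),('bFL',278,178,.018),('bFR',340,257,.018),('bNR',245,290,.018),('ptr',315,216,.026),('knob',283,177,.08),('stopblue',283,199,.048),('block',291,362,.024),('dot',307,350,.024),('fenceL',278,175,.048),('fenceR',327,257,.048)]:
    print(n,np.round(onz(m,u,v,z),4))
im=cv2.imread('pics/side0.png')
c=cv2.resize(im[160:300,195:355],None,fx=4,fy=4,interpolation=cv2.INTER_CUBIC); cv2.imwrite('pics/c1.png',c[:, :])
E
```

```text
bNL [0.3204 0.2468 0.018 ]
bFL [0.5688 0.2598 0.018 ]
bFR [ 0.6501 -0.112   0.018 ]
bNR [ 0.3581 -0.1422  0.018 ]
ptr [0.6305 0.0519 0.026 ]
knob [0.5678 0.1971 0.08  ]
stopblue [0.5484 0.1313 0.048 ]
block [ 0.4195 -0.3692  0.024 ]
dot [ 0.466  -0.3517  0.024 ]
fenceL [0.5642 0.2436 0.048 ]
fenceR [ 0.6035 -0.1204  0.048 ]
```

View pics/c1.png

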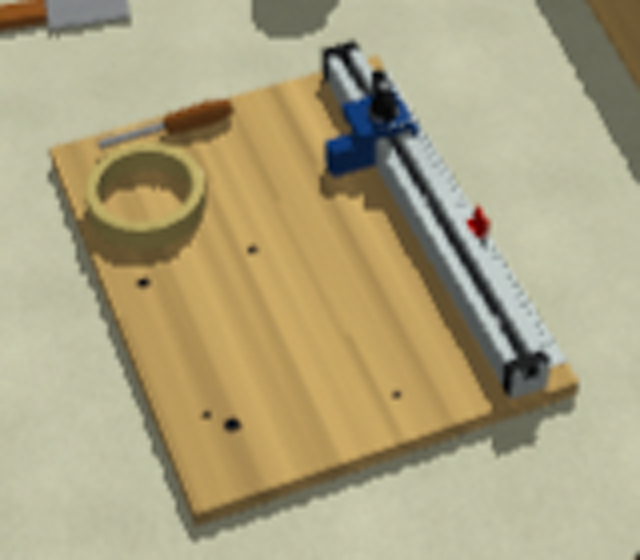

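The crop shows the loose stop at crop (360,130), the wing knob at (383,95), and the red pointer at (480,222). The tape is at (147,195). The board is yawed about +6°. Next I'll work out the viewing move.

```bash
cat >> h.py <<'E'
def delta(tgt,yawdeg):
    s=manip.sense(); M=R.from_quat(s['tool_rot']).as_matrix(); d=M.T@(np.array(tgt)-s['tcp_pos'])/0.03
    y0=np.degrees(np.arctan2(M[1,0],M[0,0])); print('x,y,z units',np.round(d,3),'yaw units',round(-(yawdeg-y0)/8,3),'yaw now',round(y0,2),'tilt',np.round(M[:2,2],4),'q',np.round(s['q'],3)); return d
E
python3 - <<'E'
from h import *
m=manip.camera_model('wrist'); print(onz(m,280,210,0.024), manip.sense()['tcp_pos'])
delta((.41,-.38,.21),13); 
E
```

```text
[ 0.11557973 -0.60756633  0.024     ] [ 0.1429474  -0.60781789  0.2098522 ]
x,y,z units [ 1.0403e+01 -5.3570e+00  7.0000e-03] yaw units 0.028 yaw now 13.22 tilt [-0.0001  0.0017] q [-1.519  0.528  1.434 -0.     1.181 -0.178]
```

>>> drive_tool --motion '[[[85,10.4,-5.4,-0.5,0],[85,10.4,-5.4,-0.5,0],[85,10.4,-5.4,-0.5,0],[85,10.4,-5.4,-0.5,0],[85,10.4,-5.4,-0.5,0],[85,10.4,-5.4,-0.5,0],[85,10.4,-5.4,-0.5,0],[85,10.4,-5.4,-0.5,0],[85,10.4,-5.4,-0.5,0],[85,10.4,-5.4,-0.5,0]]]'

```text
t: 1.15
tcp_pos: [0.409, -0.3799, 0.2254]
tool_rot: [0.993, 0.115, -0.0, 0.0]
force: [0.1, -0.0, 0.6]
finger_gap: 0.998
gripper_force: 0.0
```

```bash
python3 - <<'E'
from h import *
import json
st(); im,m=snap('wrist','w1'); json.dump({k:np.array(v).tolist() for k,v in m.items()},open('w1.json','w'))
# stop: y of stop ~0.14; look centred between stop and pointer
delta((.56,.09,.23),96)
E
```

```text
t 1.15 tcp [ 0.409  -0.3799  0.2254] rpy [[0.974, 0.228, -0.001], [0.228, -0.974, -0.0], [-0.001, 0.0, -1.0]] F [ 0.1 -0.   0.6] gap 0.998 gf 0.0
x,y,z units [  8.474 -14.121  -0.157] yaw units -10.358 yaw now 13.13 tilt [-0.0006 -0.0001] q [-9.490e-01  4.200e-01  1.585e+00 -1.000e-03  1.137e+00  3.920e-01]
```

View pics/w1.png

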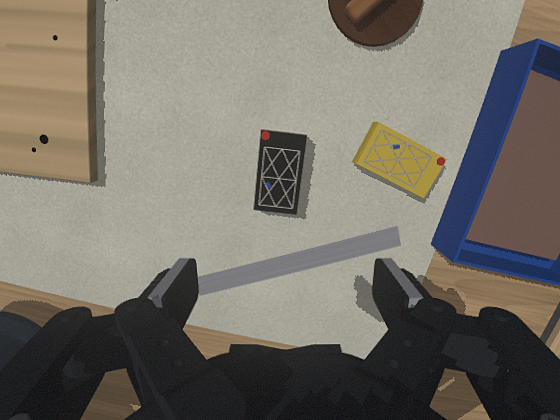

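The wrist view shows the black block with corners near (262,130), which is the red dot, (307,134), (298,214) and (254,209). The yellow look-alike is to its right. I'll measure the block from a contour and move to the board.

```bash
python3 - <<'E'
from h import *
import json
m=json.load(open('w1.json')); im=cv2.imread('pics/w1.png')
for p in [(262,130),(307,134),(298,214),(254,209)]: print(np.round(onz(m,*p,.024),4))
sub=im[110:230,235:325].max(axis=2); mk=((sub<90)*255).astype(np.uint8)
# the face: fill dark
mk=cv2.morphologyEx(mk,cv2.MORPH_CLOSE,np.ones((9,9)))
cs,_=cv2.findContours(mk,cv2.RETR_EXTERNAL,cv2.CHAIN_APPROX_NONE); c=max(cs,key=cv2.contourArea)
P=np.array([onz(m,p[0][0]+235,p[0][1]+110,.024)[:2] for p in c],np.float32)
(cx,cy),(w,h),a=cv2.minAreaRect(P); print(cx,cy,w,h,a, cv2.boxPoints(((cx,cy),(w,h),a)))
E
```

```text
[ 0.4682 -0.3378  0.024 ]
[ 0.476  -0.3909  0.024 ]
[ 0.3774 -0.4042  0.024 ]
[ 0.371  -0.3483  0.024 ]
0.4224648177623749 -0.3691909909248352 0.09952256083488464 0.05461499094963074 6.540607452392578 [[ 0.3699169  -0.34772938]
 [ 0.37613794 -0.40198892]
 [ 0.47501275 -0.3906526 ]
 [ 0.4687917  -0.33639306]]
```

>>> drive_tool --motion '[[[85,8.5,-14.1,-0.2,-1],[85,8.5,-14.1,-0.2,-2],[85,8.5,-14.1,-0.2,-3],[85,8.5,-14.1,-0.2,-4],[85,8.5,-14.1,-0.2,-5],[85,8.5,-14.1,-0.2,-6],[85,8.5,-14.1,-0.2,-7],[85,8.5,-14.1,-0.2,-8],[85,8.5,-14.1,-0.2,-9],[85,8.5,-14.1,-0.2,-10]]]'

```text
t: 2.2
tcp_pos: [0.5619, 0.0911, 0.2316]
tool_rot: [0.686, 0.728, 0.0, 0.0]
force: [0.7, -0.6, 1.4]
finger_gap: 0.994
gripper_force: 0.0
```

```bash
python3 - <<'E'
from h import *
import json
st(); im,m=snap('wrist','w2'); json.dump({k:np.array(v).tolist() for k,v in m.items()},open('w2.json','w'))
E
```

```text
t 2.2 tcp [0.5619 0.0911 0.2316] rpy [[-0.06, 0.998, 0.0], [0.998, 0.06, -0.0], [-0.0, 0.0, -1.0]] F [ 0.7 -0.6  1.4] gap 0.994 gf 0.0
```

View pics/w2.png

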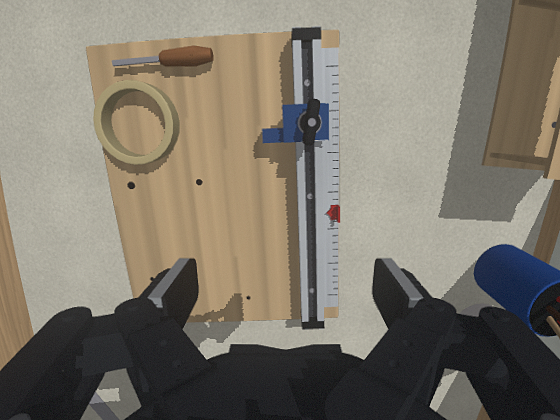

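The wrist view shows the stop at (300,122), its working-face edge near row 142, the wing knob at (311,122) and the pointer at (334,213). Fence front edge runs near column 293. I'll zoom in on the stop and pointer.

```bash
python3 - <<'E'
import cv2,numpy as np
im=cv2.imread('pics/w2.png')
c=cv2.resize(im[90:230,245:355],None,fx=4,fy=4,interpolation=cv2.INTER_CUBIC)
s=cv2.resize(cv2.imread('pics/side0.png')[170:235,265:335],None,fx=4.8,fy=4.8,interpolation=cv2.INTER_CUBIC)
o=np.zeros((560,800,3),np.uint8); o[:,:440]=c; o[:s.shape[0],450:450+s.shape[1]]=s; cv2.imwrite('pics/c2.png',o)
E
```

```text
(no output)
```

View pics/c2.png

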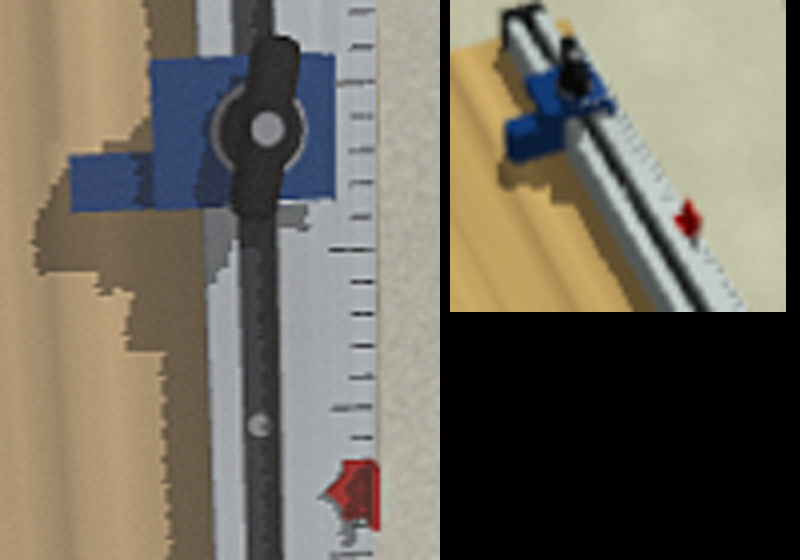

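>>> drive_tool --motion '[[[85,-1.8,0,0,0],[85,-3.6,0,0,0],[85,-3.6,0,0,0],[85,-3.6,0,0,0]]]'

```text
t: 2.65
tcp_pos: [0.5672, -0.0204, 0.2313]
tool_rot: [0.689, 0.725, -0.0, -0.0]
force: [0.6, 1.5, -0.3]
finger_gap: 0.996
gripper_force: 0.0
```

```bash
python3 - <<'E'
from h import *
import json
st(); im,m=snap('wrist','w3'); json.dump({k:np.array(v).tolist() for k,v in m.items()},open('w3.json','w'))
im=cv2.imread('pics/w3.png'); print(m['origin'])
hsv=cv2.cvtColor(im,cv2.COLOR_BGR2HSV)
blue=cv2.inRange(hsv,(100,110,40),(125,255,255)); red=cv2.inRange(hsv,(0,150,60),(8,255,255))|cv2.inRange(hsv,(172,150,60),(180,255,255))
for nme,mk in [('blue',blue),('red',red)]:
    n,l,s,c=cv2.connectedComponentsWithStats(mk)
    for i in range(1,n):
        if s[i,4]>25: print(nme,s[i],np.round(c[i],1))
o=cv2.resize(im[0:200,230:370],None,fx=3,fy=3,interpolation=cv2.INTER_CUBIC)
n,l,s,c=cv2.connectedComponentsWithStats(red)
c0=[c[i] for i in range(1,n) if s[i,4]>25]
z=[]
u,v=map(int,c0[0]); q=cv2.resize(im[v-25:v+25,u-30:u+20],None,fx=7,fy=7,interpolation=cv2.INTER_CUBIC)
O=np.zeros((600,780,3),np.uint8); O[:600,:420]=o; O[:350,425:775]=q; cv2.imwrite('pics/c3.png',O); print(u,v)
E
```

```text
t 2.65 tcp [ 0.5672 -0.0204  0.2313] rpy [[-0.05, 0.999, -0.0], [0.999, 0.05, 0.0], [0.0, -0.0, -1.0]] F [ 0.6  1.5 -0.3] gap 0.996 gf 0.0
[0.56508743 0.04880711 0.3950751 ]
blue [260   0  45  37 905] [283.4  20.3]
blue [315   0  17  28 279] [325.5  15.8]
blue [ 490  166   70   78 3914] [528.9 199.4]
red [331 115  10  13  49] [335.3 120.1]
red [343 114   2  17  33] [343.5 122.2]
red [553 281   7   7  30] [556.4 283.8]
red [535 302  25  35 213] [548.  317.9]
335 120
```

View pics/c3.png

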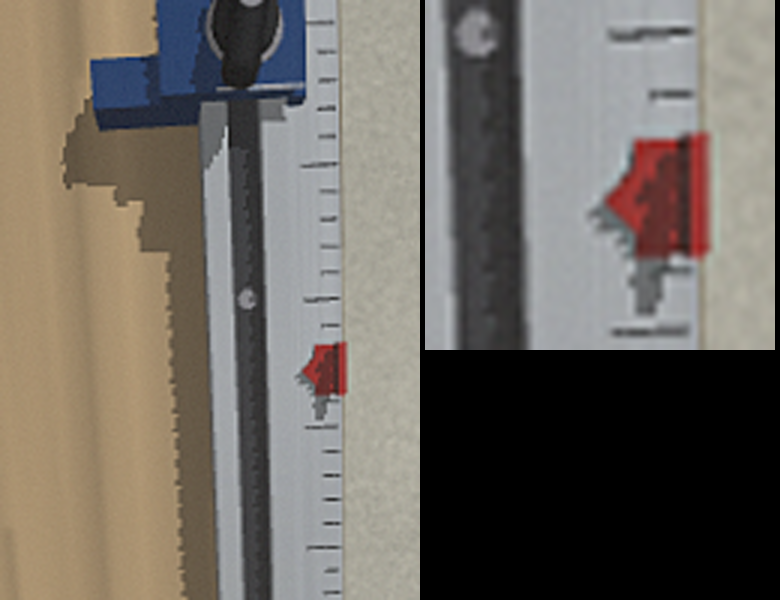

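The pointer tip is at inset (603,202), which is pixel (330.4,123.9), almost under the camera. In w2 the stop's working-face edge runs (262.5,143) to (282.5,142) and the knob screw is at (311.8,122).

```bash
python3 - <<'E'
from h import *
import json
m2=json.load(open('w2.json'));m3=json.load(open('w3.json'))
for nme,m,rows in [('w2',m2,range(160,300,4)),('w3',m3,range(75,260,4))]:
    im=cv2.imread('pics/%s.png'%nme).astype(float); P=[]
    for v in rows:
        sat=(im[v,:,2]-im[v,:,0])[280:315]  # wood R-B large, alu ~0
        k=np.where(sat<20)[0]
        k=[i for i in k if i+3<len(sat) and (sat[i:i+4]<20).all() and im[v,280+i+2].mean()>110]
        if k: P.append(onz(m,280+k[0]-.5,v,.048)[:2])
    P=np.array(P,np.float32); vx,vy,x0,y0=cv2.fitLine(P,cv2.DIST_HUBER,0,.001,.001).ravel()
    print(nme,len(P),'yaw',np.degrees(np.arctan2(-vx*np.sign(vy),abs(vy))),'x at y=.05',x0+(.05-y0)*vx/vy)
print('tip',onz(m3,330.4,123.9,.018),onz(m3,330.4,123.9,.034))
for p in [(262.5,143),(282.5,142)]: print('arm edge',onz(m2,*p,.048))
for p in [(318+0,142)]: pass
print('knob w2',onz(m2,311.8,122,.088), 'w3 screw', onz(m3,230+257/3,0,.088))
print(m2['origin'])
E
```

```text
w2 35 yaw 5.967308 x at y=.05 0.58108526
w3 46 yaw 5.982383 x at y=.05 0.58076864
tip [0.62013236 0.05624971 0.018     ] [0.6177967  0.05593391 0.034     ]
arm edge [0.53468976 0.14187685 0.048     ]
arm edge [0.55736676 0.14434109 0.048     ]
knob w2 [0.58542044 0.16741703 0.088     ] w3 screw [0.58731194 0.16468819 0.088     ]
[0.5590371545266397, 0.16035283627070898, 0.395313599228349]
```

```bash
cat >> h.py <<'E'
YB=np.radians(5.98); X=np.array([np.cos(YB),np.sin(YB)]); Y=np.array([-np.sin(YB),np.cos(YB)])
def tob(p): p=np.array(p)[:2]; return np.round([p@X,p@Y],4)
def tow(xb,yb,z): p=xb*X+yb*Y; return np.array([p[0],p[1],z])
E
python3 - <<'E'
from h import *
import json
m2=json.load(open('w2.json'))
a=onz(m2,313.75,100,.086);b=onz(m2,307.5,143.5,.086); d=a-b; print('wing',np.linalg.norm(d),np.degrees(np.arctan2(d[1],d[0])),tob((a+b)/2))
im=cv2.imread('pics/w2.png'); sub=im[95:150,295:330].max(axis=2)
delta(tow(.599,.1055,.10),86)
E
```

```text
wing 0.042406675371050986 86.1506230623844 [0.5986 0.1055]
x,y,z units [6.162 0.918 4.383] yaw units 0.871 yaw now 92.97 tilt [-0.0007  0.0008] q [-2.300e-01  4.260e-01  1.556e+00  1.000e-03  1.161e+00 -2.830e-01]
```

>>> drive_tool --motion '[[[40,6.16,0.92,1.5,0.87],[40,6.16,0.92,1.5,0.87],[40,6.16,0.92,1.5,0.87],[40,6.16,0.92,1.5,0.87],[40,6.16,0.92,1.5,0.87],[40,6.16,0.92,3.0,0.87],[40,6.16,0.92,4.38,0.87],[40,6.16,0.92,4.38,0.87]]]' --squeeze 25

```text
t: 3.5
tcp_pos: [0.579, 0.1685, 0.0951]
tool_rot: [0.73, 0.684, -0.005, -0.004]
force: [-0.4, 0.3, -0.9]
finger_gap: 0.473
gripper_force: 0.0
```

```bash
python3 - <<'E'
from h import *
st(); snap('wrist','w4'); delta(tow(.5988,.1055,.062),86)
E
```

```text
t 3.5 tcp [0.579  0.1685 0.0951] rpy [[0.065, 0.998, -0.013], [0.998, -0.065, -0.001], [-0.002, -0.013, -1.0]] F [-0.4  0.3 -0.9] gap 0.473 gf 0.0
x,y,z units [-0.037  0.108  1.202] yaw units 0.032 yaw now 86.26 tilt [-0.0071 -0.0007] q [0.098 0.647 1.573 0.    0.929 0.163]
```

View pics/w4.png

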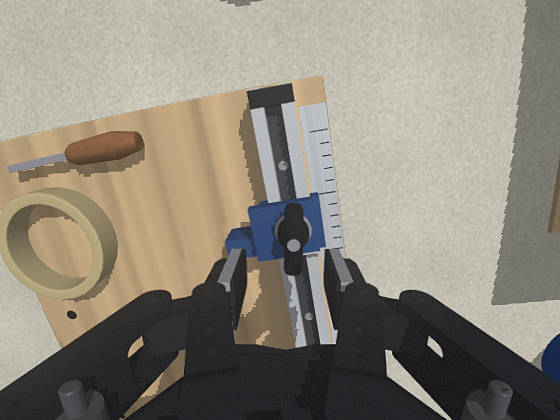

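The wing knob is between the open fingers at (292,245), and the arm was still settling. Next: descend and close.

>>> drive_tool --motion '[[[40,0,0,0.6,0],[40,0,0,1.27,0],[40,0,0,1.27,0],[40,0,0,1.27,0]]]'

```text
t: 3.95
tcp_pos: [0.5857, 0.169, 0.0642]
tool_rot: [0.73, 0.684, 0.001, 0.001]
force: [0.3, 0.0, 0.2]
finger_gap: 0.468
gripper_force: 0.0
```

```bash
python3 - <<'E'
from h import *
st();  delta(tow(.5988,.1055,.062),86)
E
```

```text
t 3.95 tcp [0.5857 0.169  0.0642] rpy [[0.065, 0.998, 0.003], [0.998, -0.065, 0.0], [0.0, 0.003, -1.0]] F [0.3 0.  0.2] gap 0.468 gf 0.0
x,y,z units [-0.057 -0.034  0.073] yaw units 0.031 yaw now 86.24 tilt [0.0029 0.0003] q [0.098 0.698 1.589 0.    0.852 0.163]
```

>>> drive_tool --motion '[[[8,-0.05,-0.03,0,0],[8,-0.05,-0.03,0,0],[8,-0.05,-0.03,0,0],[8,-0.05,-0.03,0,0],[8,-0.05,-0.03,0,0]]]' --squeeze 30

```text
t: 4.45
tcp_pos: [0.5841, 0.1675, 0.0638]
tool_rot: [0.73, 0.684, 0.001, 0.001]
force: [-0.6, 0.5, 6.5]
finger_gap: 0.117
gripper_force: 29.4
```

```bash
python3 - <<'E'
from h import *
s=st();  d=delta(np.array(s['tcp_pos'])+np.r_[-.0942*Y,0],86)
E
```

```text
t 4.45 tcp [0.5841 0.1675 0.0638] rpy [[0.065, 0.998, 0.002], [0.998, -0.065, -0.0], [0.0, 0.002, -1.0]] F [-0.6  0.5  6.5] gap 0.117 gf 29.4
x,y,z units [-3.095e+00  5.300e-01  1.000e-03] yaw units 0.033 yaw now 86.27 tilt [ 0.0021 -0.    ] q [ 0.096  0.697  1.593 -0.     0.849  0.161]
```

>>> drive_tool --motion '[[[8,-0.4,0.07,-0.03,0],[8,-0.8,0.14,-0.03,0],[8,-1.2,0.21,-0.03,0],[8,-1.6,0.27,-0.03,0],[8,-2.0,0.34,-0.03,0],[8,-2.4,0.41,-0.03,0],[8,-2.8,0.48,-0.03,0],[8,-3.09,0.53,-0.03,0],[8,-3.09,0.53,-0.03,0],[8,-3.09,0.53,-0.03,0]]]'

```text
t: 5.45
tcp_pos: [0.594, 0.0713, 0.0638]
tool_rot: [0.73, 0.683, -0.0, 0.001]
force: [-0.8, -2.6, 6.0]
finger_gap: 0.115
gripper_force: 30.4
```

```bash
python3 - <<'E'
from h import *
s=st(); print(tob(s['tcp_pos']))
E
```

```text
t 5.45 tcp [0.594  0.0713 0.0638] rpy [[0.066, 0.998, 0.001], [0.998, -0.066, -0.002], [-0.002, 0.002, -1.0]] F [-0.8 -2.6  6. ] gap 0.115 gf 30.4
[0.5982 0.0091]
```

>>> drive_tool --motion '[[[40,-3.09,0.53,-0.03,0],[40,-3.09,0.53,-0.03,0]]]'

```text
t: 5.65
tcp_pos: [0.6028, -0.0213, 0.0637]
tool_rot: [0.729, 0.685, -0.001, 0.0]
force: [1.2, 0.3, 0.4]
finger_gap: 0.444
gripper_force: 0.0
```

>>> drive_tool --motion '[[[40,0,0,-1.3,0],[40,0,0,-2.6,0],[40,-1.4,0.24,-4.0,0],[40,-2.8,0.48,-5.5,0],[40,-2.8,0.48,-5.5,0],[40,-2.8,0.48,-5.5,0]]]'

```text
t: 6.25
tcp_pos: [0.6136, -0.1088, 0.2318]
tool_rot: [0.731, 0.682, 0.001, 0.004]
force: [0.5, 1.4, -0.8]
finger_gap: 0.47
gripper_force: 0.0
```

```bash
python3 - <<'E'
from h import *
import json
st(); im,m=snap('wrist','w5'); json.dump({k:np.array(v).tolist() for k,v in m.items()},open('w5.json','w'))
im=im[:,:,::-1]; p=proj(m,tow(.62,-.0087,.018)); print(p,tob(m['origin']))
u,v=map(int,p); u0,v0=u-65,max(v-60,0)
c=cv2.resize(im[v0:v0+80,u0:u0+100],None,fx=7,fy=7,interpolation=cv2.INTER_CUBIC); cv2.imwrite('pics/c5.png',c); print(u0,v0,c.shape)
E
```

```text
t 6.25 tcp [ 0.6136 -0.1088  0.2318] rpy [[0.069, 0.998, 0.006], [0.998, -0.069, -0.004], [-0.003, 0.006, -1.0]] F [ 0.5  1.4 -0.8] gap 0.47 gf 0.0
[276.1853964   42.37098181] [ 0.6112 -0.1032]
211 0 (560, 700, 3)
```

View pics/c5.png

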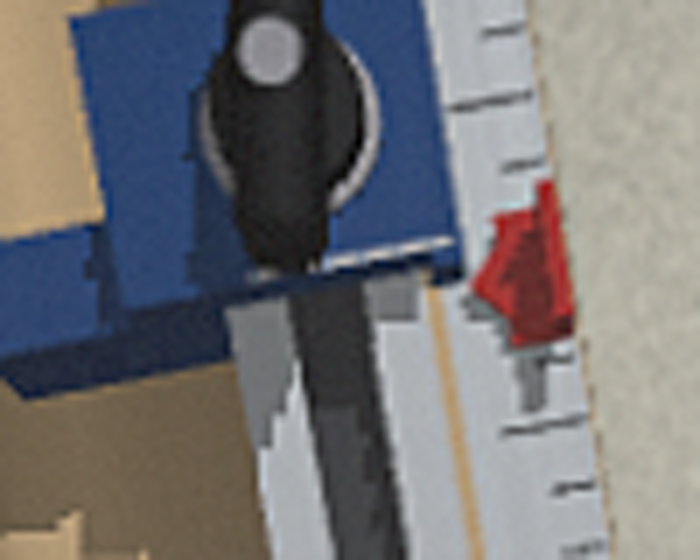

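I repeated the shift in the release call, so the tool travelled on along the fence after letting go. The crop shows the stop still close to the mark: saddle corner at (462,278), pointer tip at (475,282). I'll re-measure from directly above the mark.

>>> drive_tool --motion '[[[40,1.5,-0.26,0,0],[40,3.1,-0.54,0,0],[40,3.1,-0.54,0,0],[40,3.1,-0.54,0,0]]]'

```text
t: 6.7
tcp_pos: [0.5999, -0.0082, 0.2268]
tool_rot: [0.729, 0.685, -0.002, -0.002]
force: [0.6, -0.0, -0.1]
finger_gap: 0.472
gripper_force: 0.0
```

```bash
cat >> h.py <<'E'
def measure(name):
    import json
    im,m=snap('wrist',name); json.dump({k:np.array(v).tolist() for k,v in m.items()},open(name+'.json','w'))
    print('cam yb',tob(m['origin'])); hsv=cv2.cvtColor(np.ascontiguousarray(im),cv2.COLOR_RGB2HSV)
    blue=cv2.inRange(hsv,(100,110,30),(125,255,255)); red=cv2.inRange(hsv,(0,150,50),(8,255,255))|cv2.inRange(hsv,(172,150,50),(180,255,255))
    # stop arm working edge: for arm 5..33 mm in front of fence
    for lab,x0,x1,z in [('arm',.552,.576,.048),('saddle',.585,.612,.0585)]:
        pts=[]
        ua,va=proj(m,tow(x0,-.0087,z)); ub,vb=proj(m,tow(x1,-.0087,z))
        for u in range(int(np.ceil(ua)),int(ub)+1):
            vm=va+(vb-va)*(u-ua)/(ub-ua); col=blue[max(0,int(vm)-25):int(vm)+26,u]; k=np.where(col>0)[0]
            if len(k): pts.append(tob(onz(m,u,max(0,int(vm)-25)+k[-1]+.5,z)))
        pts=np.array(pts); print(lab,len(pts),'yb median',np.round(np.median(pts[:,1]),4),'ends',pts[[0,-1]].tolist())
    u,v=map(int,proj(m,tow(.625,-.0087,.026))); sub=red[max(0,v-20):v+21,u-20:u+21]; ys,xs=np.nonzero(sub)
    P=np.array([tob(onz(m,x+u-20,y+max(0,v-20),.026)) for x,y in zip(xs,ys)]); i=np.argsort(P[:,0])[:3]; print('red tip',P[i].tolist(),'y range',P[:,1].min(),P[:,1].max(), 'tip px',[(xs[j]+u-20,ys[j]+max(0,v-20)) for j in i])
E
python3 - <<'E'
from h import *
st(); measure('w6')
E
```

```text
t 6.7 tcp [ 0.5999 -0.0082  0.2268] rpy [[0.061, 0.998, -0.005], [0.998, -0.061, 0.0], [0.0, -0.005, -1.0]] F [ 0.6 -0.  -0.1] gap 0.472 gf 0.0
cam yb [ 0.6092 -0.0026]
arm 20 yb median -0.0111 ends [[0.5527, -0.0105], [0.5745, -0.0109]]
saddle 12 yb median -0.01 ends [[0.5854, -0.0112], [0.6109, -0.0101]]
red tip [[0.6234, -0.0088], [0.6236, -0.0076], [0.6246, -0.009]] y range -0.0178 0.0008 tip px [(np.int64(299), np.int64(131)), (np.int64(299), np.int64(130)), (np.int64(300), np.int64(131))]
```

```bash
python3 - <<'E'
from h import *
st(); delta(tow(.5988,.0093,.0645),86.2)
E
```

```text
t 6.75 tcp [ 0.6006 -0.0095  0.2272] rpy [[0.063, 0.998, -0.003], [0.998, -0.063, 0.0], [-0.0, -0.003, -1.0]] F [-1.  -0.2 -0. ] gap 0.469 gf 0.0
x,y,z units [ 2.686 -0.352  5.424] yaw units 0.022 yaw now 86.38 tilt [-0.0035  0.0001] q [-2.010e-01  4.780e-01  1.475e+00 -1.000e-03  1.193e+00 -1.380e-01]
```

>>> drive_tool --motion '[[[40,1.4,-0.2,1.2,0],[40,2.7,-0.35,2.4,0],[40,2.7,-0.35,3.8,0],[40,2.7,-0.35,4.3,0],[40,2.7,-0.35,4.3,0],[40,2.7,-0.35,4.3,0],[40,2.7,-0.35,4.3,0]]]'

```text
t: 7.45
tcp_pos: [0.5981, 0.0701, 0.1012]
tool_rot: [0.73, 0.683, 0.001, 0.001]
force: [-0.2, 0.1, 0.2]
finger_gap: 0.466
gripper_force: 0.0
```

```bash
python3 - <<'E'
from h import *
st(); delta(tow(.5988,.0093,.0645),86.2)
E
```

```text
t 7.45 tcp [0.5981 0.0701 0.1012] rpy [[0.066, 0.998, 0.003], [0.998, -0.066, -0.0], [-0.0, 0.003, -1.0]] F [-0.2  0.1  0.2] gap 0.466 gf 0.0
x,y,z units [ 0.042 -0.125  1.224] yaw units -0.001 yaw now 86.19 tilt [ 0.003  -0.0003] q [-0.069  0.636  1.588 -0.     0.915 -0.002]
```

>>> drive_tool --motion '[[[40,0.04,-0.12,0.6,0],[40,0.04,-0.12,1.2,0],[40,0.04,-0.12,1.2,0],[8,0.04,-0.12,1.2,0],[8,0.04,-0.12,1.2,0],[8,0.04,-0.12,1.2,0],[8,0.04,-0.12,1.2,0],[8,0.04,-0.12,1.2,0]]]' --squeeze 50

```text
t: 8.25
tcp_pos: [0.5942, 0.0724, 0.0655]
tool_rot: [0.73, 0.684, 0.001, 0.001]
force: [-0.9, -1.0, 6.4]
finger_gap: 0.095
gripper_force: 3.2
```

```bash
python3 - <<'E'
from h import *
s=st(); print(tob(s['tcp_pos'])); delta(tow(tob(s['tcp_pos'])[0],.0115,s['tcp_pos'][2]),86.2)
E
```

```text
t 8.25 tcp [0.5942 0.0724 0.0655] rpy [[0.065, 0.998, 0.003], [0.998, -0.065, -0.0], [-0.0, 0.003, -1.0]] F [-0.9 -1.   6.4] gap 0.095 gf 3.2
[0.5985 0.0101]
x,y,z units [ 0.047 -0.008 -0.   ] yaw units 0.009 yaw now 86.28 tilt [ 0.0028 -0.0004] q [-0.065  0.685  1.617 -0.     0.836  0.   ]
```

>>> drive_tool --motion '[[[0,0.05,-0.01,0,0],[0,0.05,-0.01,0,0],[0,0.05,-0.01,0,0],[0,0.05,-0.01,0,0]]]' --squeeze 50

```text
t: 8.65
tcp_pos: [0.5937, 0.0738, 0.0653]
tool_rot: [0.73, 0.684, 0.001, 0.001]
force: [-1.9, -1.7, 6.5]
finger_gap: 0.002
gripper_force: 3.2
```

```bash
python3 - <<'E'
from h import *
s=st(); print(tob(s['tcp_pos']))
E
```

```text
t 8.65 tcp [0.5937 0.0738 0.0653] rpy [[0.065, 0.998, 0.002], [0.998, -0.065, -0.001], [-0.001, 0.002, -1.0]] F [-1.9 -1.7  6.5] gap 0.002 gf 3.2
[0.5982 0.0115]
```

The fingers shut to zero, so the wing isn't between them. I'll spend the last view on a composite of all cameras.

```bash
python3 - <<'E'
from h import *
st()
w,_=snap('wrist','w7'); s,_=snap('side','s7'); c,_=snap('scene','n7')
O=np.zeros((600,800,3),np.uint8)
O[:600,:400]=cv2.resize(w[130:380,200:367],(400,600),interpolation=cv2.INTER_CUBIC)
O[:300,400:]=cv2.resize(s[165:240,260:360],(400,300),interpolation=cv2.INTER_CUBIC)
O[300:,400:]=cv2.resize(c[215:290,215:315],(400,300),interpolation=cv2.INTER_CUBIC)
cv2.imwrite('pics/c7.png',O[:,:,::-1])
E
```

```text
t 8.65 tcp [0.5937 0.0738 0.0653] rpy [[0.065, 0.998, 0.002], [0.998, -0.065, -0.001], [-0.001, 0.002, -1.0]] F [-1.9 -1.7  6.5] gap 0.002 gf 3.2
```

View pics/c7.png

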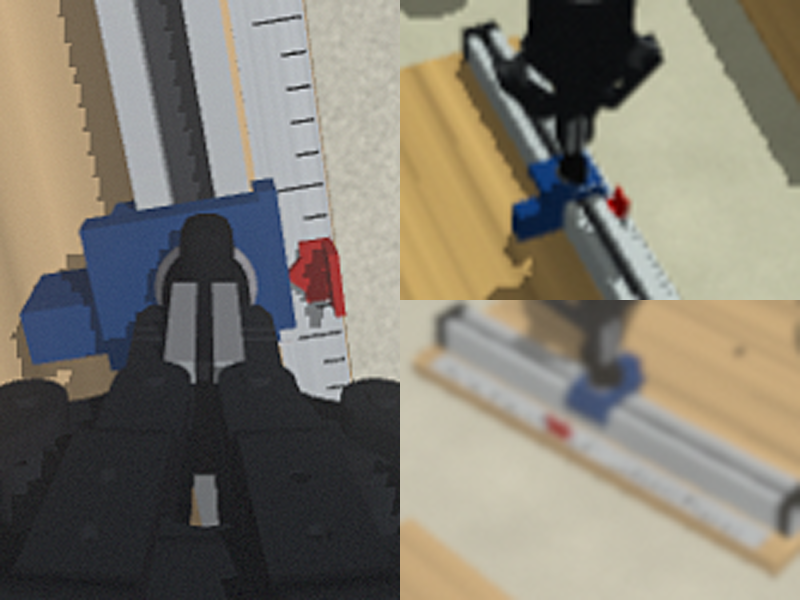

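```bash
python3 - <<'E'
from h import *
m=manip.camera_model('wrist'); s=manip.sense(); T=np.array(s['tcp_pos']); M=R.from_quat(s['tool_rot']).as_matrix()
print('tcp px',proj(m,T),'tcp+11mm x',proj(m,T+M[:,0]*.011),'wing end seen v 219.6, u 286')
for z in (.06,.066,.072,.078,.086): print(z,proj(m,tow(.599+.023*np.sin(.17),.0093+.0226,z)), 'width12',12e-3*0+np.linalg.norm(proj(m,tow(.593,.03,z))-proj(m,tow(.605,.03,z))))
# side-view: knob top height: pixel of stop top vs knob in w2/w3: parallax of screw
import json
m2=json.load(open('w2.json'))
o,d=ray(m2,311.8,122)
for z in (.065,.075,.086): print(z,tob(o+d*(z-o[2])/d[2]))
ms=manip.camera_model('side')
for z in (.05,.065,.086): print('side knob0',z,proj(ms,tow(.599,.1055,z)))
for z in (.05,.065,.086): print('side knob now',z,proj(ms,tow(.599,.0093,z)))
E
```

```text
tcp px [282.80855692 249.27706964] tcp+11mm x [282.78511679 231.73175136] wing end seen v 219.6, u 286
0.06 [284.85187938 212.86044228] width12 20.251958846997297
0.066 [284.87348299 215.77199429] width12 20.93380518701735
0.072 [284.8966047  218.88803615] width12 21.662842383319177
0.078 [284.92140937 222.23076073] width12 22.444107558568497
0.086 [284.95743174 227.08497735] width12 23.577141236589288
0.065 [0.6017 0.1058]
0.075 [0.6008 0.1057]
0.086 [0.5999 0.1055]
side knob0 0.05 [290.47701431 188.6660402 ]
side knob0 0.065 [290.57531255 185.40401918]
side knob0 0.086 [290.71580099 180.74016358]
side knob now 0.05 [302.62630507 208.82557504]
side knob now 0.065 [302.84113278 205.59185876]
side knob now 0.086 [303.14851148 200.963585  ]
```

The picture shows the shut fingertips at about (204,282), sitting over the knob. The wing's +y end pokes out ahead of them at (206,240), the stop is at the mark, and the pointer is at (320,280). The fingers appear to have slipped over the top of the wing, so I'll open, go lower while watching the force, and regrip.

>>> drive_tool --motion '[[[40,0,0,0,0],[40,0,0,0,0],[40,0,0,0,0],[40,0,0,0,0]]]'

```text
t: 9.2
tcp_pos: [0.5924, 0.0742, 0.0636]
tool_rot: [0.73, 0.684, -0.0, -0.0]
force: [-0.1, 0.4, 0.2]
finger_gap: 0.469
gripper_force: 0.0
```

>>> drive_tool --motion '[[[40,0,0,0.1,0],[40,0,0,0.2,0],[40,0,0,0.2,0],[40,0,0,0.2,0]]]'

```text
t: 9.6
tcp_pos: [0.5927, 0.0741, 0.0576]
tool_rot: [0.73, 0.684, -0.0, -0.0]
force: [-0.7, 0.4, 0.9]
finger_gap: 0.466
gripper_force: 0.0
```

```bash
python3 - <<'E'
from h import *
s=st(); print(tob(s['tcp_pos']))
E
```

```text
t 9.6 tcp [0.5927 0.0741 0.0576] rpy [[0.065, 0.998, -0.001], [0.998, -0.065, 0.0], [0.0, -0.001, -1.0]] F [-0.7  0.4  0.9] gap 0.466 gf 0.0
[0.5972 0.0119]
```

>>> drive_tool --motion '[[[0,0,0,0,0],[0,0,0,0,0],[0,0,0,0,0],[0,0,0,0,0],[0,0,0,0,0],[0,0,0,0,0]]]' --squeeze 40

```text
t: 10.2
tcp_pos: [0.594, 0.074, 0.0582]
tool_rot: [0.73, 0.684, 0.001, 0.001]
force: [3.4, -0.5, -0.3]
finger_gap: 0.12
gripper_force: 41.8
```

```bash
python3 - <<'E'
from h import *
s=st(); print(tob(s['tcp_pos']))
m=manip.camera_model('wrist'); im,_=snap('wrist','w8')
for v in (235,255,270,285): print(v,im[v,250:322:2].mean(axis=1).astype(int).tolist())
E
```

```text
t 10.2 tcp [0.594  0.074  0.0582] rpy [[0.065, 0.998, 0.002], [0.998, -0.065, -0.0], [0.0, 0.002, -1.0]] F [ 3.4 -0.5 -0.3] gap 0.12 gf 41.8
[0.5985 0.0117]
235 [84, 81, 84, 82, 84, 81, 79, 83, 84, 84, 57, 63, 41, 36, 44, 44, 46, 44, 46, 47, 43, 48, 47, 35, 78, 83, 84, 86, 87, 83, 86, 86, 87, 86, 77, 182]
255 [81, 82, 83, 83, 82, 101, 120, 117, 120, 120, 102, 39, 33, 35, 40, 42, 39, 43, 42, 47, 43, 43, 29, 40, 37, 112, 120, 120, 118, 119, 107, 84, 86, 83, 83, 82]
270 [49, 52, 36, 41, 125, 119, 118, 118, 120, 112, 29, 39, 30, 39, 24, 48, 110, 110, 90, 82, 49, 36, 28, 32, 42, 32, 117, 119, 120, 118, 118, 125, 49, 51, 54, 52]
285 [42, 43, 42, 43, 46, 42, 40, 27, 144, 92, 49, 37, 34, 30, 29, 32, 28, 27, 27, 27, 27, 30, 30, 33, 36, 49, 70, 98, 35, 44, 46, 46, 41, 42, 50, 42]
```

>>> drive_tool --motion '[[[0,0,0,0,0.6],[0,0,0,0,1.3],[0,0,0,0,2.0],[0,0,0,0,2.7],[0,0,0,0,3.4],[0,0,0,0,4.0],[0,0,0,0,4.0],[0,0,0,0,4.0]]]' --squeeze 60

```text
t: 11.05
tcp_pos: [0.5957, 0.0734, 0.0584]
tool_rot: [0.89, 0.456, 0.002, 0.002]
force: [5.8, -0.8, -2.2]
finger_gap: 0.112
gripper_force: 62.0
```

```bash
python3 - <<'E'
from h import *
s=st(); print(tob(s['tcp_pos'])); measure('w9')
E
```

```text
t 11.05 tcp [0.5957 0.0734 0.0584] rpy [[0.584, 0.812, 0.006], [0.812, -0.584, -0.001], [0.003, 0.005, -1.0]] F [ 5.8 -0.8 -2.2] gap 0.112 gf 62.0
[0.6001 0.011 ]
cam yb [0.6461 0.063 ]Traceback (most recent call last):
  File "<stdin>", line 2, in <module>
  File "h.py", line 37, in measure
    pts=np.array(pts); print(lab,len(pts),'yb median',np.round(np.median(pts[:,1]),4),'ends',pts[[0,-1]].tolist())
                                                                         ~~~^^^^^
IndexError: too many indices for array: array is 1-dimensional, but 2 were indexed
```

>>> drive_tool --motion '[[[0,0,0,0,0.7],[0,0,0,0,1.4],[0,0,0,0,2.1],[0,0,0,0,2.8],[0,0,0,0,3.5],[0,0,0,0,4.2],[0,0,0,0,4.7],[0,0,0,0,4.7],[0,0,0,0,4.7]]]'

```text
t: 12.0
tcp_pos: [0.5969, 0.0721, 0.0585]
tool_rot: [0.989, 0.145, 0.004, 0.002]
force: [7.0, -4.6, -3.2]
finger_gap: 0.109
gripper_force: 61.9
```

```bash
python3 - <<'E'
from h import *
s=st(); print(tob(s['tcp_pos'])); print(np.round(s['ft_torque'],3), np.degrees(np.arctan2(R.from_quat(s['tool_rot']).as_matrix()[1,0],R.from_quat(s['tool_rot']).as_matrix()[0,0])))
E
```

```text
t 12.0 tcp [0.5969 0.0721 0.0585] rpy [[0.958, 0.288, 0.008], [0.288, -0.958, -0.003], [0.007, 0.005, -1.0]] F [ 7.  -4.6 -3.2] gap 0.109 gf 61.9
[0.6012 0.0095]
[-0.729 -1.189 -0.008] 16.71712318283517
```

>>> drive_tool --motion '[[[40,0,0,0,0],[40,0,0,0,0],[40,0,0,0,0],[40,0,0,-1.2,0],[40,0,0,-2.5,0],[40,0,0,-4.0,-0.5],[40,0,0,-5.7,-1.0]]]'

```text
t: 12.7
tcp_pos: [0.5909, 0.0745, 0.2284]
tool_rot: [0.977, 0.215, -0.002, -0.001]
force: [1.2, 0.0, -0.8]
finger_gap: 0.467
gripper_force: 0.0
```

```bash
python3 - <<'E'
from h import *
s=st(); delta(tow(.60,-.079,.231),86.2)
E
```

```text
t 12.7 tcp [0.5909 0.0745 0.2284] rpy [[0.907, 0.42, -0.005], [0.42, -0.907, 0.0], [-0.004, -0.002, -1.0]] F [ 1.2  0.  -0.8] gap 0.467 gf 0.0
x,y,z units [-0.842  2.936 -0.092] yaw units -7.669 yaw now 24.85 tilt [-0.0046  0.0004] q [-0.062  0.47   1.485  0.     1.191  1.075]
```

>>> drive_tool --motion '[[[40,-0.84,2.94,-0.1,-1],[40,-0.84,2.94,-0.1,-2],[40,-0.84,2.94,-0.1,-3],[40,-0.84,2.94,-0.1,-4],[40,-0.84,2.94,-0.1,-5],[40,-0.84,2.94,-0.1,-6],[40,-0.84,2.94,-0.1,-7],[40,-0.84,2.94,-0.1,-7.6],[40,-0.84,2.94,-0.1,-7.6],[40,-0.84,2.94,-0.1,-7.6]]]'

```text
t: 13.7
tcp_pos: [0.6061, -0.0162, 0.2307]
tool_rot: [0.735, 0.678, -0.0, -0.001]
force: [-0.4, -0.2, 0.2]
finger_gap: 0.469
gripper_force: 0.0
```

```bash
python3 - <<'E'
from h import *
s=st(); measure('w10')
import json
m=json.load(open('w10.json')); im=cv2.imread('pics/w10.png')
# wing: black pixels above the blue saddle
u,v=map(int,proj(m,tow(.599,.011,.086))); sub=im[max(v-35,0):v+36,u-30:u+31].max(axis=2); mk=(sub<62).astype(np.uint8)
n,l,st_,c=cv2.connectedComponentsWithStats(mk); i=l[min(35,v),30]; print('lab',i,st_[i] if i else st_[1:].tolist())
for r in mk[::3]: print(''.join('#' if x else '.' for x in r))
E
```

```text
t 13.7 tcp [ 0.6061 -0.0162  0.2307] rpy [[0.081, 0.997, -0.001], [0.997, -0.081, 0.0], [0.0, -0.001, -1.0]] F [-0.4 -0.2  0.2] gap 0.469 gf 0.0
cam yb [ 0.6153 -0.0113]
arm 21 yb median -0.0102 ends [[0.5518, -0.0102], [0.575, -0.0102]]
saddle 23 yb median -0.0088 ends [[0.5863, -0.01], [0.6109, -0.0092]]
red tip [[0.6239, -0.0086], [0.6241, -0.0074], [0.6249, -0.0099]] y range -0.0169 0.0012 tip px [(np.int64(292), np.int64(124)), (np.int64(292), np.int64(123)), (np.int64(293), np.int64(125))]
lab 0 [[22, 1, 1, 1, 1], [27, 0, 8, 20, 57], [23, 6, 1, 1, 1], [24, 11, 1, 2, 2], [25, 16, 1, 2, 2], [10, 25, 44, 27, 581], [34, 58, 11, 13, 103]]
............................###..............................
.............................###.............................
.......................#.....#.#.............................
..............................###............................
........................#.....####...........................
................................##...........................
................................###..........................
..................
[... 335 characters left out ...]
##########........
..............##############........###########..............
...........###################....#########..................
...........###############################...................
............#############....##########......................
................#............................................
.............................................................
.............................................................
..................................#########..................
..................................#########..................
...................................#########.................
...................................###...###.................
```

>>> drive_tool --motion '[[[40,0.08,0,1.2,0],[40,0.08,0,2.6,0],[40,0.08,0,4.0,0],[40,0.08,0,4.3,0],[40,0.08,0,4.3,0],[40,0.08,0,4.3,0],[40,0.08,0,4.3,0]]]'

```text
t: 14.45
tcp_pos: [0.6089, -0.0146, 0.1044]
tool_rot: [0.735, 0.679, 0.001, 0.002]
force: [-0.1, -0.7, 0.7]
finger_gap: 0.467
gripper_force: 0.0
```

```bash
cat >> h.py <<'E'
def cross(p,g,th):
    s=np.where(np.diff(np.sign(p-th))!=0)[0]; return [float(g[i]+(g[i+1]-g[i])*(th-p[i])/(p[i+1]-p[i])) for i in s]
def fine(name,take=True):
    import json
    if take:
        im,m=snap('wrist',name); json.dump({k:np.array(v).tolist() for k,v in m.items()},open(name+'.json','w'))
    im=cv2.imread('pics/'+name+'.png').astype(np.float32); m=json.load(open(name+'.json'))
    print('cam',tob(m['origin']),np.round(m['origin'][2],3)); g=np.arange(-.035,.02,.0002)
    def prof(xb,z):
        P=np.array([proj(m,tow(xb,y,z)) for y in g],np.float32); return cv2.remap(im,P[None,:,0],P[None,:,1],cv2.INTER_LINEAR)[0]
    for lab,xs,z in [('arm',(.55,.555,.56,.565,.57),.048),('saddle',(.608,.612,.616,.62),.0585)]:
        for x in xs:
            p=prof(x,z); q=p[:,0]-p[:,2]; lo,hi=np.percentile(q,[10,90]); print(lab,x,'BR',int(lo),int(hi),np.round(cross(q,g,(lo+hi)/2),4))
    for z in (.018,.034):
        for x in (.624,.627,.630,.633,.636,.64):
            p=prof(x,z); q=p[:,2]-p[:,1]; c=cross(q,g,max(q.max()/2,25)); print('red z',z,x,int(q.max()),np.round(c,4), 'mid',np.round((c[0]+c[-1])/2,4) if len(c)>1 else '')
E
python3 - <<'E'
from h import *
s=st(); fine('w11')
E
```

```text
t 14.45 tcp [ 0.6089 -0.0146  0.1044] rpy [[0.079, 0.997, 0.005], [0.997, -0.079, -0.001], [-0.001, 0.005, -1.0]] F [-0.1 -0.7  0.7] gap 0.467 gf 0.0
cam [ 0.6172 -0.0096] 0.268
arm 0.55 BR -61 60 [-0.0107  0.0053]
arm 0.555 BR -64 61 [-0.0108  0.0053]
arm 0.56 BR -65 61 [-0.0107  0.0053]
arm 0.565 BR -64 60 [-0.0105  0.0052]
arm 0.57 BR -37 61 [-0.0105  0.0053  0.0135]
saddle 0.608 BR 1 35 [-0.0107 -0.0101 -0.0094 -0.0004]
saddle 0.612 BR 1 55 [-0.0094  0.0058]
saddle 0.616 BR -68 65 [-0.0104]
saddle 0.62 BR 0 67 [-0.0107  0.0087]
red z 0.018 0.624 115 [-0.0098 -0.0059] mid -0.0078
red z 0.018 0.627 116 [-0.0129 -0.0027] mid -0.0078
red z 0.018 0.63 113 [-0.0173 -0.0131 -0.0095 -0.0064 -0.0051  0.0021] mid -0.0076
red z 0.018 0.633 117 [-0.017  -0.0166 -0.0119 -0.0107 -0.0091 -0.0071 -0.0009  0.0022] mid -0.0074
red z 0.018 0.636 106 [-0.0183  0.0028] mid -0.0078
red z 0.018 0.64 4 [] mid 
red z 0.034 0.624 116 [-0.0102 -0.0057] mid -0.0079
red z 0.034 0.627 115 [-0.0171 -0.0161 -0.0133  0.0011] mid -0.008
red z 0.034 0.63 115 [-0.017  -0.0148 -0.0142 -0.0136 -0.012  -0.0112 -0.0096 -0.0082 -0.0072
 -0.006  -0.0056  0.0014] mid -0.0078
red z 0.034 0.633 95 [-0.0169  0.0014] mid -0.0077
red z 0.034 0.636 122 [-0.0177  0.0021] mid -0.0078
red z 0.034 0.64 4 [] mid
```

The stop reads −10.6 mm and the mark −7.8 mm along the fence, so the stop is 2.8 mm past. I'll regrip the wing, loosen it, shift +y and retighten.

```bash
python3 - <<'E'
from h import *
delta(tow(.599,.0095,.105),16.7)
E
```

```text
x,y,z units [ 2.833 -0.692 -0.029] yaw units 8.595 yaw now 85.46 tilt [ 0.0045 -0.0009] q [-0.207  0.638  1.57   0.     0.929 -0.128]
```

>>> drive_tool --motion '[[[40,1,-0.2,-0.2,1],[40,2,-0.4,-0.2,2],[40,2.83,-0.69,-0.2,3],[40,2.83,-0.69,-0.2,4],[40,2.83,-0.69,-0.2,5],[40,2.83,-0.69,-0.2,6],[40,2.83,-0.69,-0.2,7],[40,2.83,-0.69,-0.2,8],[40,2.83,-0.69,-0.1,8.6],[40,2.83,-0.69,0,8.6]]]'

```text
t: 15.5
tcp_pos: [0.5942, 0.072, 0.1035]
tool_rot: [0.989, 0.145, 0.002, 0.0]
force: [0.2, 0.7, -0.2]
finger_gap: 0.469
gripper_force: 0.0
```

>>> drive_tool --motion '[[[40,0,0,0,0],[40,0,0,0,0]]]'

```text
t: 15.7
tcp_pos: [0.5934, 0.0721, 0.1025]
tool_rot: [0.989, 0.145, 0.0, 0.0]
force: [-0.2, 0.1, 0.4]
finger_gap: 0.47
gripper_force: 0.0
```

```bash
python3 - <<'E'
from h import *
st();delta(tow(.599,.0095,.058),16.7)
E
```

```text
t 15.7 tcp [0.5934 0.0721 0.1025] rpy [[0.958, 0.288, 0.001], [0.288, -0.958, -0.0], [0.001, 0.0, -1.0]] F [-0.2  0.1  0.4] gap 0.47 gf 0.0
x,y,z units [0.041 0.02  1.482] yaw units 0.004 yaw now 16.73 tilt [ 0.0009 -0.    ] q [-0.066  0.63   1.597  0.     0.913  1.213]
```

>>> drive_tool --motion '[[[40,0.04,0.02,0.8,0],[40,0.04,0.02,1.46,0],[40,0.04,0.02,1.46,0],[0,0.04,0.02,1.46,0],[0,0.04,0.02,1.46,0],[0,0.04,0.02,1.46,0],[0,0.04,0.02,1.46,0],[0,0.04,0.02,1.46,0]]]' --squeeze 60

```text
t: 16.5
tcp_pos: [0.5954, 0.0715, 0.0593]
tool_rot: [0.989, 0.145, 0.001, 0.0]
force: [-0.4, -2.2, 4.8]
finger_gap: 0.111
gripper_force: 59.2
```

>>> drive_tool --motion '[[[0,0,0,0,-0.8],[0,0,0,0,-1.6],[0,0,0,0,-2.4],[0,0,0,0,-3.2],[0,0,0,0,-4.0],[0,0,0,0,-4.8],[0,0,0,0,-4.8],[0,0,0,0,-4.8]]]'

```text
t: 17.3
tcp_pos: [0.5949, 0.0724, 0.0592]
tool_rot: [0.887, 0.462, 0.001, -0.0]
force: [-0.4, 0.9, 4.4]
finger_gap: 0.108
gripper_force: 59.3
```

```bash
python3 - <<'E'
from h import *
s=st();print(tob(s['tcp_pos'])); delta(tow(.599,.0138,s['tcp_pos'][2]),16.7)
E
```

```text
t 17.3 tcp [0.5949 0.0724 0.0592] rpy [[0.573, 0.82, 0.001], [0.82, -0.573, 0.001], [0.001, 0.001, -1.0]] F [-0.4  0.9  4.4] gap 0.108 gf 59.3
[0.5992 0.01  ]
x,y,z units [ 0.092 -0.087  0.   ] yaw units 4.796 yaw now 55.07 tilt [0.0014 0.0007] q [-6.600e-02  6.960e-01  1.617e+00  1.000e-03  8.270e-01  5.430e-01]
```

>>> drive_tool --motion '[[[0,0.04,-0.04,0,0],[0,0.08,-0.08,0,0],[0,0.08,-0.08,0,0],[0,0.08,-0.08,0,0],[0,0.08,-0.08,0,0]]]'

```text
t: 17.8
tcp_pos: [0.5946, 0.0751, 0.0592]
tool_rot: [0.887, 0.462, 0.001, 0.001]
force: [-1.0, -1.2, 5.4]
finger_gap: 0.115
gripper_force: 59.2
```

```bash
python3 - <<'E'
from h import *
s=st();print(tob(s['tcp_pos']))
E
```

```text
t 17.8 tcp [0.5946 0.0751 0.0592] rpy [[0.572, 0.82, 0.002], [0.82, -0.572, -0.0], [0.001, 0.002, -1.0]] F [-1.  -1.2  5.4] gap 0.115 gf 59.2
[0.5992 0.0128]
```

Tool is at 12.8 mm, so I'll tighten to about 1.42 rad.

>>> drive_tool --motion '[[[0,0,0,0,0.8],[0,0,0,0,1.6],[0,0,0,0,2.4],[0,0,0,0,3.2],[0,0,0,0,4.0],[0,0,0,0,4.8],[0,0,0,0,5.0],[0,0,0,0,5.0],[0,0,0,0,5.0]]]'

```text
t: 18.7
tcp_pos: [0.5952, 0.0742, 0.0594]
tool_rot: [0.991, 0.132, 0.001, 0.001]
force: [0.5, -3.7, 5.1]
finger_gap: 0.115
gripper_force: 59.2
```

```bash
python3 - <<'E'
from h import *
s=st();print(tob(s['tcp_pos']))
E
```

```text
t 18.7 tcp [0.5952 0.0742 0.0594] rpy [[0.965, 0.261, 0.003], [0.261, -0.965, -0.002], [0.003, 0.002, -1.0]] F [ 0.5 -3.7  5.1] gap 0.115 gf 59.2
[0.5997 0.0118]
```

>>> drive_tool --motion '[[[40,0,0,0,0],[40,0,0,0,0],[40,0,0,0,0],[40,0,0,-1.2,0],[40,0,0,-2.5,0],[40,0,0,-2.5,0]]]'

```text
t: 19.3
tcp_pos: [0.5976, 0.0754, 0.138]
tool_rot: [0.991, 0.131, 0.005, 0.001]
force: [1.3, -0.3, 0.4]
finger_gap: 0.469
gripper_force: 0.0
```

```bash
python3 - <<'E'
from h import *
s=st(); delta(tow(.60,-.078,.105),85.5)
E
```

```text
t 19.3 tcp [0.5976 0.0754 0.138 ] rpy [[0.966, 0.26, 0.01], [0.26, -0.966, -0.0], [0.01, 0.003, -1.0]] F [ 1.3 -0.3  0.4] gap 0.469 gf 0.0
x,y,z units [-0.562  2.973  1.102] yaw units -8.802 yaw now 15.08 tilt [ 0.0104 -0.0002] q [-6.000e-02  5.820e-01  1.568e+00  1.000e-03  9.810e-01  1.247e+00]
```

```bash
python3 - <<'E'
from h import *
delta(tow(.53,-.02,.138),14)
E
```

```text
x,y,z units [-2.549  0.698 -0.025] yaw units 0.135 yaw now 15.08 tilt [ 0.0104 -0.0002] q [-6.000e-02  5.820e-01  1.568e+00  1.000e-03  9.810e-01  1.247e+00]
```

>>> drive_tool --motion '[[[40,-1.2,0.35,0,0],[40,-2.55,0.7,0,0],[40,-2.55,0.7,0,0],[40,-2.55,0.7,0,0],[40,-2.55,0.7,0,0]]]'

```text
t: 19.8
tcp_pos: [0.5266, 0.0351, 0.133]
tool_rot: [0.991, 0.131, 0.001, 0.0]
force: [0.2, 0.7, -0.2]
finger_gap: 0.465
gripper_force: 0.0
```

```bash
python3 - <<'E'
from h import *
s=st(); fine('w12')
E
```

```text
t 19.8 tcp [0.5266 0.0351 0.133 ] rpy [[0.966, 0.26, 0.001], [0.26, -0.966, 0.0], [0.001, 0.0, -1.0]] F [ 0.2  0.7 -0.2] gap 0.465 gf 0.0
cam [ 0.5962 -0.0084] 0.297
arm 0.55 BR -68 61 [-0.0081  0.0079]
arm 0.555 BR -69 62 [-0.0081  0.0081]
arm 0.56 BR -70 63 [-0.0081  0.0083]
arm 0.565 BR -66 54 [-0.0078  0.0083]
arm 0.57 BR -39 72 [-0.0075]
saddle 0.608 BR 0 37 [-0.0084 -0.008  -0.0066  0.0025]
saddle 0.612 BR 1 45 [-0.0067  0.0085]
saddle 0.616 BR 0 69 [-0.0066  0.0097]
saddle 0.62 BR 0 69 [-0.0076  0.0102]
red z 0.018 0.624 101 [-0.0098 -0.0079] mid -0.0089
red z 0.018 0.627 122 [-0.0125 -0.003 ] mid -0.0077
red z 0.018 0.63 125 [-0.0172 -0.0159 -0.0154 -0.0145 -0.0048  0.002 ] mid -0.0076
red z 0.018 0.633 121 [-0.0172 -0.0132 -0.012  -0.0024 -0.0012  0.0022] mid -0.0075
red z 0.018 0.636 53 [-0.0181  0.0023] mid -0.0079
red z 0.018 0.64 50 [-0.018  -0.002  -0.0012  0.0027] mid -0.0077
red z 0.034 0.624 128 [-0.0112 -0.0046] mid -0.0079
red z 0.034 0.627 129 [-0.0167 -0.0158 -0.0149 -0.0083 -0.006   0.0014] mid -0.0076
red z 0.034 0.63 124 [-0.0168 -0.0153 -0.0147 -0.0135 -0.0117 -0.0094 -0.0089 -0.0079 -0.0069
 -0.0063 -0.0056 -0.005  -0.003   0.0015] mid -0.0077
red z 0.034 0.633 63 [-0.0173  0.0014] mid -0.008
red z 0.034 0.636 131 [-0.0177  0.0021] mid -0.0078
red z 0.034 0.64 4 [] mid
```

The stop now reads −8.0 mm against the mark's −7.8 mm, so it's set and locked. Next is the block.

```bash
python3 - <<'E'
from h import *
delta((.4076,-.3714,.12),6.7)
E
```

```text
x,y,z units [-7.363 12.054  0.429] yaw units 1.048 yaw now 15.09 tilt [0.0015 0.    ] q [-0.145  0.508  1.753  0.     0.879  1.162]
```

>>> drive_tool --motion '[[[85,-7.36,12.05,-0.5,0.5],[85,-7.36,12.05,-0.5,1.05],[85,-7.36,12.05,-0.5,1.05],[85,-7.36,12.05,-0.5,1.05],[85,-7.36,12.05,-0.5,1.05],[85,-7.36,12.05,-0.5,1.05],[85,-7.36,12.05,-0.5,1.05],[85,-7.36,12.05,-0.5,1.05],[85,-7.36,12.05,0.43,1.05],[85,-7.36,12.05,0.43,1.05]]]'

```text
t: 20.85
tcp_pos: [0.4053, -0.3747, 0.1178]
tool_rot: [0.998, 0.056, -0.001, -0.0]
force: [0.0, 0.6, -1.0]
finger_gap: 0.995
gripper_force: 0.0
```

>>> drive_tool --motion '[[[85,0,0,0,0],[85,0,0,0,0]]]'

```text
t: 21.05
tcp_pos: [0.4069, -0.3704, 0.1204]
tool_rot: [0.998, 0.059, 0.0, -0.0]
force: [-0.3, -0.4, 1.0]
finger_gap: 0.993
gripper_force: 0.0
```

```bash
python3 - <<'E'
from h import *
st(); delta((.4076,-.3714,.003),6.7)
im,m=snap('wrist','w13'); im=im.astype(int)
mk=((im.max(axis=2)<75)*255).astype(np.uint8)
# dark face above the fingers: component nearest to expected centre
e=proj(m,(.4225,-.3697,.024)); print('exp',e)
sub=cv2.morphologyEx(mk,cv2.MORPH_CLOSE,np.ones((7,7)))
n,l,s,c=cv2.connectedComponentsWithStats(sub)
for i in range(1,n):
    if s[i,4]>800: print(s[i],np.round(c[i],1))
red=(im[:,:,0]>130)&(im[:,:,1]<70)&(im[:,:,2]<70); ys,xs=np.nonzero(red); print('red',len(xs),xs.mean(),ys.mean(), onz(m,xs.mean(),ys.mean(),.024))
E
```

```text
t 21.05 tcp [ 0.4069 -0.3704  0.1204] rpy [[0.993, 0.117, 0.0], [0.117, -0.993, 0.001], [0.0, -0.001, -1.0]] F [-0.3 -0.4  1. ] gap 0.993 gf 0.0
x,y,z units [0.02  0.038 3.912] yaw units 0.006 yaw now 6.75 tilt [0.     0.0005] q [-0.942  0.553  1.706  0.     0.883  0.511]
exp [286.80056922 190.95132852]
[ 255  134   64  110 6593] [286.5 187.9]
[    0   259   560   161 50766] [281.8 364. ]
red 201 375.0049751243781 144.60696517412936 [ 0.47184827 -0.44000749  0.024     ]
```

>>> drive_tool --motion '[[[85,0.02,0.04,1.3,0],[85,0.02,0.04,2.6,0],[85,0.02,0.04,3.4,0],[85,0.02,0.04,3.9,0],[85,0.02,0.04,3.9,0],[85,0.02,0.04,3.9,0]]]'

```text
t: 21.7
tcp_pos: [0.4078, -0.3721, 0.0039]
tool_rot: [0.998, 0.059, 0.0, 0.0]
force: [-0.3, -0.9, -0.5]
finger_gap: 0.995
gripper_force: 0.0
```

>>> drive_tool --motion '[[[45,0,0,0,0],[45,0,0,0,0],[45,0,0,0,0],[45,0,0,0,0],[45,0,0,0,0]]]' --squeeze 40

```text
t: 22.2
tcp_pos: [0.4069, -0.3727, 0.0035]
tool_rot: [0.998, 0.058, 0.0, 0.0]
force: [-0.0, -1.1, -1.3]
finger_gap: 0.53
gripper_force: 0.0
```

```bash
python3 - <<'E'
from h import *
s=st()
E
```

```text
t 22.2 tcp [ 0.4069 -0.3727  0.0035] rpy [[0.993, 0.116, 0.0], [0.116, -0.993, -0.0], [0.0, 0.0, -1.0]] F [-0.  -1.1 -1.3] gap 0.53 gf 0.0
```

The fingers reached 45 mm without touching anything. Like the first wing grip, this says the real tips sit about 20 mm higher than the reported TCP. I'll open, go lower while watching the force, and close again.

>>> drive_tool --motion '[[[85,0,0,0,0],[85,0,0,0,0],[85,0,0,0,0],[85,0,0,0,0],[85,0,0,0,0],[85,0,0,0.2,0],[85,0,0,0.4,0],[85,0,0,0.6,0],[85,0,0,0.6,0]]]'

```text
t: 23.1
tcp_pos: [0.4063, -0.3719, -0.016]
tool_rot: [0.998, 0.058, -0.001, -0.001]
force: [-0.5, -0.2, 0.5]
finger_gap: 0.993
gripper_force: 0.0
```

>>> drive_tool --motion '[[[45,0,0,0,0],[45,0,0,0,0],[45,0,0,0,0],[45,0,0,0,0],[45,0,0,0,0]]]' --squeeze 30

```text
t: 23.6
tcp_pos: [0.407, -0.3727, -0.0146]
tool_rot: [0.998, 0.058, 0.0, 0.0]
force: [0.5, 0.3, 1.6]
finger_gap: 0.645
gripper_force: 33.1
```

```bash
python3 - <<'E'
from h import *
s=st()
E
```

```text
t 23.6 tcp [ 0.407  -0.3727 -0.0146] rpy [[0.993, 0.116, 0.0], [0.116, -0.993, -0.0], [0.0, 0.0, -1.0]] F [0.5 0.3 1.6] gap 0.645 gf 33.1
```

>>> drive_tool --motion '[[[45,0,0,-0.3,0],[45,0,0,-1.0,0],[45,0,0,-1.8,0],[45,0,0,-2.5,0],[45,0,0,-2.5,0]]]' --squeeze 45

```text
t: 24.1
tcp_pos: [0.4082, -0.3742, 0.0631]
tool_rot: [0.998, 0.058, 0.002, 0.003]
force: [0.7, -0.2, -1.0]
finger_gap: 0.641
gripper_force: 49.8
```

```bash
python3 - <<'E'
from h import *
s=st(); delta(tow(.5025,-.0509,.06),5.98)
E
```

```text
t 24.1 tcp [ 0.4082 -0.3742  0.0631] rpy [[0.993, 0.116, 0.004], [0.116, -0.993, -0.005], [0.003, 0.005, -1.0]] F [ 0.7 -0.2 -1. ] gap 0.641 gf 49.8
x,y,z units [  4.663 -12.073   0.053] yaw units 0.086 yaw now 6.67 tilt [ 0.0037 -0.005 ] q [-0.944  0.647  1.737  0.     0.751  0.51 ]
```

>>> drive_tool --motion '[[[45,0.4,-1.0,0,0],[45,0.9,-2.3,0,0],[45,1.4,-3.6,0,0],[45,1.9,-4.9,0,0],[45,2.4,-6.2,0,0.09],[45,2.9,-7.5,0,0.09],[45,3.4,-8.8,0,0.09],[45,3.9,-10.1,0,0.09],[45,4.4,-11.4,0,0.09],[45,4.66,-12.07,0,0.09]]]'

```text
t: 25.1
tcp_pos: [0.5032, 0.0064, 0.0595]
tool_rot: [0.999, 0.053, -0.001, -0.0]
force: [-0.2, 0.2, -1.3]
finger_gap: 0.643
gripper_force: 49.8
```

>>> drive_tool --motion '[[[45,0,0,0,0],[45,0,0,0,0],[45,0,0,0,0]]]'

```text
t: 25.4
tcp_pos: [0.5033, 0.0025, 0.0599]
tool_rot: [0.999, 0.051, -0.0, -0.0]
force: [0.1, 0.0, -0.4]
finger_gap: 0.639
gripper_force: 49.8
```

```bash
python3 - <<'E'
from h import *
s=st(); print(tob(s['tcp_pos'])); delta(tow(.5025,-.0509,.0045),5.98)
E
```

```text
t 25.4 tcp [0.5033 0.0025 0.0599] rpy [[0.995, 0.103, -0.001], [0.103, -0.995, -0.0], [-0.001, -0.0, -1.0]] F [ 0.1  0.  -0.4] gap 0.639 gf 49.8
[ 0.5008 -0.05  ]
x,y,z units [0.059 0.031 1.845] yaw units -0.012 yaw now 5.89 tilt [-0.0009 -0.    ] q [-0.217  0.612  1.861 -0.     0.669  1.251]
```

Lower gently until the block rests on the board, expected near TCP z 0.0034.

>>> drive_tool --motion '[[[45,0,0,0.6,0],[45,0,0,1.2,0],[45,0,0,1.6,0],[45,0,0,1.75,0],[45,0,0,1.85,0],[45,0,0,1.92,0],[45,0,0,1.92,0]]]'

```text
t: 26.1
tcp_pos: [0.5039, 0.0029, 0.0035]
tool_rot: [0.999, 0.052, 0.0, 0.0]
force: [-1.7, -1.2, 2.5]
finger_gap: 0.642
gripper_force: 50.2
```

```bash
python3 - <<'E'
from h import *
s=st(); print(tob(s['tcp_pos'])); delta(tow(.5174,-.05,s['tcp_pos'][2]),5.98)
E
```

```text
t 26.1 tcp [0.5039 0.0029 0.0035] rpy [[0.995, 0.104, 0.001], [0.104, -0.995, -0.0], [0.001, 0.001, -1.0]] F [-1.7 -1.2  2.5] gap 0.642 gf 50.2
[ 0.5015 -0.0496]
x,y,z units [0.53  0.012 0.   ] yaw units -0.005 yaw now 5.94 tilt [ 0.0008 -0.0005] q [-2.160e-01  7.210e-01  1.882e+00 -1.000e-03  5.380e-01  1.251e+00]
```

>>> drive_tool --motion '[[[45,0.15,0,0,0],[45,0.3,0,0,0],[45,0.42,0,0,0],[45,0.5,0,0,0],[45,0.58,0,0,0],[45,0.58,0,0,0]]]'

```text
t: 26.7
tcp_pos: [0.5201, 0.0054, 0.0035]
tool_rot: [0.999, 0.052, -0.001, -0.0]
force: [-3.9, 0.2, 5.8]
finger_gap: 0.642
gripper_force: 50.6
```

```bash
python3 - <<'E'
from h import *
s=st(); print(tob(s['tcp_pos']),tob(s['force']))
E
```

```text
t 26.7 tcp [0.5201 0.0054 0.0035] rpy [[0.995, 0.104, -0.002], [0.104, -0.995, 0.0], [-0.002, -0.0, -1.0]] F [-3.9  0.2  5.8] gap 0.642 gf 50.6
[ 0.5178 -0.0488] [-3.8916  0.5684]
```

>>> drive_tool --motion '[[[45,0.05,0,0,0],[45,0.1,0,0,0],[45,0.1,0,0,0],[45,0.1,0,0,0]]]'

```text
t: 27.1
tcp_pos: [0.52, 0.0055, 0.0035]
tool_rot: [0.999, 0.052, -0.004, -0.0]
force: [-8.3, -3.8, 10.2]
finger_gap: 0.645
gripper_force: 51.0
```

```bash
python3 - <<'E'
from h import *
s=st(); print(tob(s['tcp_pos']),tob(s['force']))
E
```

```text
t 27.1 tcp [0.52   0.0055 0.0035] rpy [[0.995, 0.104, -0.007], [0.104, -0.995, 0.0], [-0.007, -0.001, -1.0]] F [-8.3 -3.8 10.2] gap 0.645 gf 51.0
[ 0.5178 -0.0487] [-8.6881 -2.8679]
```

>>> drive_tool --motion '[[[45,0,-0.1,-0.02,0],[45,0,-0.2,-0.02,0],[45,0,-0.3,-0.02,0],[45,0,-0.38,-0.02,0],[45,0,-0.44,-0.02,0],[45,0,-0.5,-0.02,0],[45,0,-0.5,-0.02,0],[45,0,-0.5,-0.02,0]]]'

```text
t: 27.9
tcp_pos: [0.5189, 0.018, 0.0036]
tool_rot: [0.999, 0.051, -0.004, 0.001]
force: [-8.3, -13.6, 5.4]
finger_gap: 0.644
gripper_force: 50.4
```

```bash
python3 - <<'E'
from h import *
s=st(); print(tob(s['tcp_pos']),tob(s['force']),np.round(s['ft_torque'],2))
E
```

```text
t 27.9 tcp [0.5189 0.018  0.0036] rpy [[0.995, 0.102, -0.007], [0.102, -0.995, -0.002], [-0.007, 0.001, -1.0]] F [ -8.3 -13.6   5.4] gap 0.644 gf 50.4
[ 0.5179 -0.0362] [ -9.7216 -12.6607] [-2.18  1.15 -0.76]
```

```bash
python3 - <<'E'
from h import *
st(); im,m=snap('wrist','w14'); im=im.astype(np.float32)
def samp(P): P=np.array([proj(m,p) for p in P],np.float32); return cv2.remap(im,P[None,:,0],P[None,:,1],cv2.INTER_LINEAR)[0].astype(int)
print('cam',tob(m['origin']),m['origin'][2])
g=np.arange(.570,.592,.002)
for y in (-.015,-.025,-.035,-.045,-.055): print('end y',y,[tuple(c) for c in samp([tow(x,y,.042) for x in g]).tolist()])
h=np.arange(-.018,.002,.002)
for x in (.55,.56,.57,.578): print('side x',x,[tuple(c) for c in samp([tow(x,y,.042) for y in h]).tolist()])
E
```

```text
t 27.9 tcp [0.5189 0.018  0.0036] rpy [[0.995, 0.102, -0.007], [0.102, -0.995, -0.002], [-0.007, 0.001, -1.0]] F [ -8.3 -13.6   5.4] gap 0.644 gf 50.4
cam [ 0.589  -0.0355] 0.16675592578617776
end y -0.015 [(39, 37, 40), (33, 38, 41), (134, 47, 48), (135, 48, 49), (136, 50, 50), (137, 52, 52), (140, 52, 52), (148, 148, 147), (224, 227, 230), (226, 229, 232), (231, 233, 236), (231, 234, 235)]
end y -0.025 [(41, 40, 41), (40, 41, 43), (43, 42, 46), (46, 46, 48), (50, 50, 51), (48, 49, 52), (49, 49, 50), (151, 149, 147), (224, 227, 230), (224, 227, 229), (225, 228, 229), (225, 228, 231)]
end y -0.035 [(43, 42, 46), (46, 45, 47), (44, 44, 47), (50, 49, 51), (48, 47, 50), (51, 50, 53), (47, 46, 50), (155, 154, 152), (223, 226, 229), (224, 226, 229), (223, 227, 230), (224, 227, 230)]
end y -0.045 [(47, 45, 46), (45, 45, 46), (48, 47, 50), (48, 48, 51), (50, 49, 51), (49, 48, 50), (48, 48, 50), (136, 139, 144), (223, 226, 228), (222, 225, 229), (223, 226, 229), (225, 228, 230)]
end y -0.055 [(47, 47, 47), (46, 46, 46), (50, 49, 50), (49, 47, 50), (53, 53, 53), (51, 52, 53), (53, 52, 53), (147, 150, 154), (223, 226, 228), (222, 225, 228), (222, 225, 228), (223, 226, 229)]
side x 0.55 [(40, 39, 41), (40, 37, 40), (187, 182, 170), (41, 42, 39), (40, 38, 37), (48, 56, 77), (63, 88, 136), (69, 97, 151), (68, 96, 150), (71, 97, 150)]
side x 0.56 [(61, 60, 59), (104, 102, 95), (122, 118, 110), (38, 36, 39), (41, 38, 39), (44, 53, 76), (52, 67, 96), (57, 77, 118), (65, 94, 150), (67, 95, 150)]
side x 0.57 [(36, 36, 38), (36, 37, 37), (38, 37, 39), (38, 37, 40), (40, 38, 41), (43, 54, 76), (44, 58, 84), (45, 57, 81), (46, 65, 97), (50, 64, 98)]
side x 0.578 [(136, 52, 50), (137, 50, 50), (135, 49, 49), (135, 48, 49), (136, 48, 48), (41, 55, 79), (43, 55, 83), (41, 52, 81), (48, 66, 100), (47, 65, 98)]
```

Dark face runs straight into the fence at x = 0.584 and into the stop at y = −0.008 across all samples, with no wood showing between and the red dot in the corner. I'll hold briefly, check and hand in.

>>> drive_tool --motion '[[[45,0,0,0,0],[45,0,0,0,0],[45,0,0,0,0],[45,0,0,0,0]]]'

```text
t: 28.35
tcp_pos: [0.5188, 0.018, 0.0035]
tool_rot: [0.999, 0.051, -0.004, 0.001]
force: [-7.4, -14.3, 4.6]
finger_gap: 0.643
gripper_force: 50.4
```

```bash
python3 - <<'E'
from h import *
s=st(); print(tob(s['tcp_pos']),tob(s['force']))
fine('w14') if 0 else None
print(manip.sign_off())
E
```

```text
t 28.35 tcp [0.5188 0.018  0.0035] rpy [[0.995, 0.102, -0.007], [0.102, -0.995, -0.002], [-0.007, 0.001, -1.0]] F [ -7.4 -14.3   4.6] gap 0.643 gf 50.4
[ 0.5179 -0.0361] [ -8.8916 -13.4543]
the job is handed in; nothing more can be done
None
```

The job is handed in at 28.4 s: the stop measured about 0.2 mm off the red pointer after I turned the knob to about 1.4 rad, and the gripper is holding the block's red-dot corner against the fence (about 9 N) and the stop (about 13 N).

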